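Find the jar with the perished septum and set it aside

ROBOT

A 6-joint arm with a two-finger parallel gripper is mounted at the origin on the work surface. World frame = base frame: x ahead of the robot, y to its left, z up, the work surface at z = 0. Lengths are in m, angles in rad, forces in N, time in s.
With the tool pointing down it reaches from about 0.25 to 0.725 m from the base axis. Payload 4 kg.
Tool frame: the origin (TCP) lies between the finger pads; the fingertips stand arm.tip_reach ahead of it and the grasp point (between the pads) lies 3 mm ahead of it (arm.tip_reach is the distance from the TCP to the fingertips, in m); z points along the fingers, y is the line along which they close (so a half turn about z gives the same grasp; the last joint's range is limited). The gripper opens to 85 mm and grips with 20 to 120 N. Pads are 22 mm wide; open, the fingers measure 114 mm over their backs; the gripper's body (76 mm by 85 mm) begins 54 mm behind the grasp point. The pads swing forward as they close: fully open they stand 13 mm farther back than shut.
Start: joints at [-1.283, 0.241, 0.005, 1.335, 0, 1.571], TCP at [0.142, -0.479, 0.253] pointing down, gripper open.
Joint ranges: [-2.72, 2.72], [-1.05, 1.87], [-1.09, 1.28], [-1.99, 2.15], [-1.42, 1.44], [-3.14, 3.14]. Speed limits (rad/s): [2.79, 2.79, 3.14, 3.14, 3.14, 3.14].

INTERFACE

Orientations are given as a 3x3 rotation matrix whose columns are the frame's x, y, z axes.
In Python, from station import telemetry, cams, job, arm gives the robot as it stands.
- The arm moves only by the shell command python3 -m handwheel 'ROWS'. ROWS is JSON, a list of rows, each an object of numbers: "claw": the finger opening in cm, from 0 to 8.54; "dx", "dy", "dz": the shift along the tool's x, y, z in cm; "rx", "ry", "rz": the turn, a rotation vector about the tool's x, y, z in rad. In form: [{"claw": .., "dx": .., "dy": .., "dz": .., "rx": .., "ry": .., "rz": ..}, ...]. A call has 1 to 8 rows; each row shifts and turns the commanded pose from where the row before left it, along the tool's axes as they then stand; what a row does not reach is not made up. A row lasts 1/12 s, in which the tool goes at most 41.7 mm and 7.16 degrees, less where a joint would pass 70% of its speed; a pose out of reach is approached as far as the arm can. A call is refused whole if a number of a shift passes 4.17 or a number of a turn 0.125, either way. A call with a gripper value outside its range is refused whole. The fingers move at their own pace and stop on an object; the grip force is fixed at half the most. Time passes only in rows, so rows that do not move let the fingers close. It gives the time, the measured TCP pose, the force, the opening and the grip force at its end, in the units of the state.
- telemetry.sense(): the state, without advancing time (a new reading comes with each control period).
- cams.camera(name): name is "side" or "top"; returns (picture, depth): 384x512x3 uint8, blue, green, red; 384x512 float32, m along the optical axis (not along the pixel's ray), 0 where there is no reading.
- cams.camera_info(name): a dict with "fx", "fy", "cx", "cy" (pixels), "cam_to_world" (4x4, takes a point from camera to world coordinates). Camera axes: x right, y down, z forward; pixel columns grow to the right and rows downward; lengths in m; the calibration is good to about 2 mm. A picture is of the moment at which its call begins. camera_info takes no time and is no camera call.
- job.close_job(): hands the job in; it is judged then, once.
The state is a dict: "t": time; "joint_positions": joint angles; "qvel": joint speeds; "effort": joint torques, N m; "position": TCP position; "ee_rot": TCP orientation; "contact_force": force on the tool from outside, world axes, zero at the start; "torque": the same for the moment, N m; "grip_width": finger opening in m; "grip_force": force on a finger pad.
Only numpy, scipy, OpenCV 4.12 (cv2) and the standard library are available. Lean on these libraries where they do the work, as an engineer would, in place of code of your own. Each camera call takes 0.05 s, during which the arm holds its last target. There are 200 camera calls.

TASK

One of the three jars in the red rack has a rubber septum that has gone soft: find it by pressing the pin of the yellow tester squarely into the middle of a septum until the green band is inside the barrel, holding it there about a second to see how far the rubber sinks, and never letting the red band disappear too. When you have found and tested the soft one, put the tester back in its stand, seated on its collar, and set the soft jar down gently, upright, well inside the orange tray. Leave the sound jars in their pockets and everything else where it is.

Things in the scene. Friction and masses are not known exactly. Their poses are not given: they have to be found in the camera images.
- tester: hand-held sprung tester, upright in its stand. Yellow square handle 24 x 24 mm, 5 to 85 mm above the origin, faces square to x and y; black round collar 40 mm across, 0 to 5 mm; below it an aluminium barrel 18 mm across, 26 mm long, from which the pin points down 33 mm. Loose, 0.17 kg. Origin: centre of the collar's underside, z up along the tester
- pin (a joint): how far the sprung pin is pushed into the barrel, m: 0 = fully out, 0.016 = bottomed; 0.5 N per mm from zero (6 N at 12 mm). From the barrel's mouth down the 8 mm thick pin shows a green band 10 mm long, a red band 5 mm long and 18 mm of bare steel: the green has just gone in at 0.010, the red at 0.015
- tip (a point): tip of the tester's pin, on the tester's axis, 59 mm below the tester's origin with the pin fully out; it moves with the pin
- stand: white block 76 x 76 x 65 mm, fixed, with an upright through hole 23 mm across in the middle; the tester hangs in it by its collar, which rests on the block's top. Origin: centre of the underside, z up
- stand_mouth (a point): middle of the stand's hole at the block's top, 65 mm above the table; the tester's origin lies here when it is seated
- rack: red block 74 x 270 x 24 mm, fixed, long side along its y axis, with three round pockets 50 mm across and 18 mm deep, at y = -95, 0 and +95 mm; the pocket floors are 6 mm above its origin. Origin: centre of the underside, z up
- jar_1: round amber glass jar, 64 mm tall, 46 mm across, with a white ring cap (its upper 30 mm) 48 mm across, whose 34 mm opening is closed by a red-brown rubber septum. Loose, about 0.14 kg, upright in a pocket of the rack. Origin: centre of the underside, z up. One jar of the three is soft; all look alike, and neither name nor pocket tells which
- jar_2: round amber glass jar, 64 mm tall, 46 mm across, with a white ring cap (its upper 30 mm) 48 mm across, whose 34 mm opening is closed by a red-brown rubber septum. Loose, about 0.14 kg, upright in a pocket of the rack. Origin: centre of the underside, z up. One jar of the three is soft; all look alike, and neither name nor pocket tells which
- jar_3: round amber glass jar, 64 mm tall, 46 mm across, with a white ring cap (its upper 30 mm) 48 mm across, whose 34 mm opening is closed by a red-brown rubber septum. Loose, about 0.14 kg, upright in a pocket of the rack. Origin: centre of the underside, z up. One jar of the three is soft; all look alike, and neither name nor pocket tells which
- septum_1_top (a point): on jar_1: centre of the septum's upper face; moves with the rubber. At rest it is 1 mm below the cap's rim, 63 mm above the jar's origin. Pushed with 6 N it sinks straight down 1 to 1.5 mm if sound and springs back at once; if soft, 13 mm (nothing below 2 N, then 3.3 mm per N, 19 mm at most), and a dent of some 6 mm stays after the push
- septum_2_top (a point): on jar_2: centre of the septum's upper face; moves with the rubber. At rest it is 1 mm below the cap's rim, 63 mm above the jar's origin. Pushed with 6 N it sinks straight down 1 to 1.5 mm if sound and springs back at once; if soft, 13 mm (nothing below 2 N, then 3.3 mm per N, 19 mm at most), and a dent of some 6 mm stays after the push
- septum_3_top (a point): on jar_3: centre of the septum's upper face; moves with the rubber. At rest it is 1 mm below the cap's rim, 63 mm above the jar's origin. Pushed with 6 N it sinks straight down 1 to 1.5 mm if sound and springs back at once; if soft, 13 mm (nothing below 2 N, then 3.3 mm per N, 19 mm at most), and a dent of some 6 mm stays after the push
- tray: orange open tray, fixed, 140 x 140 mm and 30 mm high outside, walls and floor 4 to 5 mm thick. Origin: centre of the underside, z up, x and y along its sides
- dish: bystander: steel bowl 100 mm across, 35 mm high, beyond the rack; origin at the underside
- block: bystander: blue vial block 70 x 110 x 30 mm, beyond the rack; origin at the underside
- reagent: bystander: white bottle 56 mm across, 100 mm tall, beyond the work; origin at the underside
There are look-alikes about, which are no part of the job. There is more than one size of the tester; the one meant has the size given above.

How it is judged:
By the outcome, as a careful person would: the job done as asked, in the order asked, and still so for the second after the job is handed in, with the robot touching nothing.
It also fails if it takes over 72 s, if anything falls off the work surface, if the arm or the gripper's body presses on something with over 40 N, if the wrist force passes 120 N, or if a joint passes its speed limit or range.

## Working session

There is one attempt and no reset: what is moved stays moved. The work goes in short steps, Python scripts to look and compute and a shell command to move; the robot and the scene stay as the last step left them, time stands still between calls to the robot, and variables do not carry over. Pictures are saved under pics/ and viewed, at most 10 in all, crops included, and the job is handed in when it is done.

```bash
ls; mkdir -p pics; python3 - <<'E'
from station import telemetry, cams, job, arm
import cv2, numpy as np
s=telemetry.sense(); print(s['t'],s['position'],s['ee_rot'],s['contact_force'],s['grip_width'],arm.tip_reach)
ims=[]
for n in("top","side"):
    p,d=cams.camera(n); cv2.imwrite(f"pics/{n}0.png",p); np.savez(f"{n}0.npz",p=p,d=d)
    i=cams.camera_info(n); print(n,i['fx'],i['cx'],i['cy'],np.round(i['cam_to_world'],4).tolist())
E
```

```text
pics
0.0 [ 0.14173859 -0.47887408  0.25240966] [[ 9.58889789e-01  2.83778067e-01 -6.17228677e-04]
 [ 2.83778737e-01 -9.58887715e-01  1.99485852e-03]
 [-2.57559032e-05 -2.08800584e-03 -9.99997820e-01]] [ 0.75783844 -0.30206895 -0.02566471] 0.08521588547213316 0.022
top 490.99847178182995 266.70187803795295 192.53520575895809 [[-0.0294, -0.9826, 0.1836, 0.408], [-0.9994, 0.0319, 0.0109, -0.0131], [-0.0166, -0.1832, -0.9829, 1.125], [0.0, 0.0, 0.0, 1.0]]
side 479.09180366711234 258.64748733365735 191.0600268392271 [[0.9975, -0.0168, 0.068, 0.4862], [-0.0675, -0.49, 0.8691, -1.1758], [0.0188, -0.8716, -0.4899, 0.7537], [0.0, 0.0, 0.0, 1.0]]
```

View pics/top0.png

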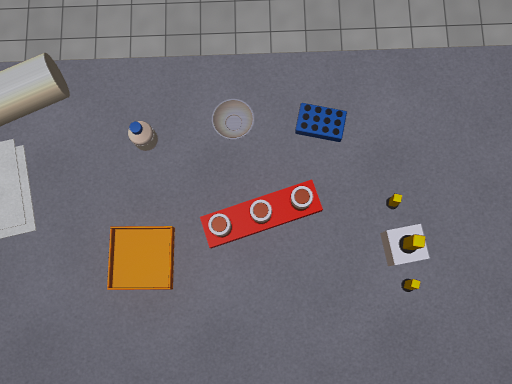

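View pics/side0.png

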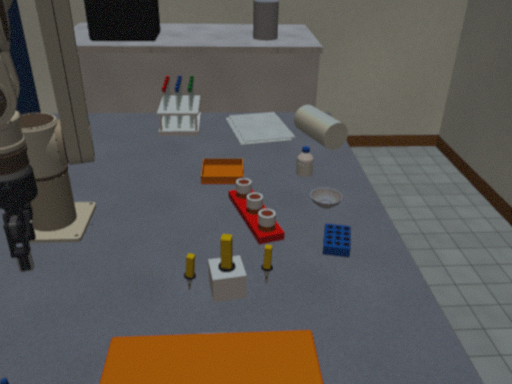

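The top view shows the red rack with jars at (220,225), (261,211) and (302,197), and the tray at (141,258). Yellow-handled candidates are (417,242) in the white stand, (397,199) and (414,285). The two free-standing ones look smaller; the one in the stand fits. I'll confirm that with a crop and measure everything.

```bash
cat > h.py <<'E'
import cv2, numpy as np
from station import telemetry, cams, job, arm
def grab(n,tag):
    p,d=cams.camera(n); np.savez(f"{n}{tag}.npz",p=p,d=d); return p,d
def load(n,tag):
    z=np.load(f"{n}{tag}.npz"); return z['p'],z['d']
def ray(n,u,v):
    i=cams.camera_info(n); T=np.array(i['cam_to_world'])
    c=np.array([(u-i['cx'])/i['fx'],(v-i['cy'])/i['fy'],1]); return T[:3,3],T[:3,:3]@c
def plane(n,u,v,z):
    o,r=ray(n,u,v); return o+r*(z-o[2])/r[2]
def cloud(n,d):
    i=cams.camera_info(n); T=np.array(i['cam_to_world']); v,u=np.indices(d.shape)
    c=np.stack([(u-i['cx'])/i['fx']*d,(v-i['cy'])/i['fy']*d,d],-1); return c@T[:3,:3].T+T[:3,3]
def pix(n,P):
    i=cams.camera_info(n); T=np.array(i['cam_to_world']); c=T[:3,:3].T@(np.array(P)-T[:3,3])
    return c[0]/c[2]*i['fx']+i['cx'],c[1]/c[2]*i['fy']+i['cy']
def blobs(m,amin):
    k,l,s,c=cv2.connectedComponentsWithStats(m.astype(np.uint8)); return [(l==j) for j in range(1,k) if s[j,4]>=amin]
E
python3 - <<'E'
from h import *
for n in("top","side"):
    p,d=load(n,0); X=cloud(n,d); H=cv2.cvtColor(p,cv2.COLOR_BGR2HSV); h,s,v=cv2.split(H)
    M={'yellow':(h>22)&(h<34)&(s>150)&(v>60),'orange':(h>9)&(h<20)&(s>180)&(v>100),'red':((h<5)|(h>175))&(s>190)&(v>100),'septum':((h<12)|(h>172))&(s>70)&(s<190)&(v>50),'white':(s<50)&(v>140)}
    for k,m in M.items():
        for b in blobs(m&(X[...,0]>.1)&(X[...,0]<.75)&(abs(X[...,1])<.6)&(d>0),12):
            q=X[b]; vv,uu=np.nonzero(b)
            r=cv2.minAreaRect(q[:,:2].astype(np.float32))
            print(n,k,b.sum(),'px',uu.mean().round(),vv.mean().round(),'rect',np.round(r[0],4),np.round(r[1],3),round(r[2],1),'z',np.percentile(q[:,2],[2,50,98]).round(3))
a=cv2.resize(load("top",0)[0][185:305,370:450],None,fx=5,fy=5,interpolation=2)
b=cv2.resize(load("side",0)[0][225:305,175:285],None,fx=3.6,fy=3.6,interpolation=2)
W=np.zeros((600,800,3),np.uint8);W[:a.shape[0],:400]=a;W[:b.shape[0],400:400+b.shape[1]]=b[:,:400];cv2.imwrite("pics/crop1.png",W)
E
```

```text
top yellow 57 px 397.0 197.0 rect [ 0.5815 -0.2897] [0.017 0.046] 8.0 z [0.098 0.101 0.104]
top yellow 126 px 419.0 241.0 rect [ 0.4844 -0.2997] [0.023 0.022] 83.1 z [0.146 0.149 0.152]
top yellow 61 px 415.0 283.0 rect [ 0.401  -0.2994] [0.015 0.016] 71.7 z [0.099 0.101 0.105]
top orange 3730 px 141.0 258.0 rect [0.4762 0.2861] [0.141 0.14 ] 88.7 z [-0.     0.004  0.032]
top red 2460 px 261.0 214.0 rect [0.5675 0.0129] [0.074 0.267] 17.0 z [0.017 0.024 0.028]
top septum 173 px 302.0 196.0 rect [ 0.5952 -0.0781] [0.031 0.031] 3.6 z [0.064 0.069 0.073]
top septum 16 px 312.0 194.0 rect [ 0.6061 -0.1014] [0.032 0.01 ] 10.9 z [0.021 0.024 0.07 ]
top septum 12 px 270.0 205.0 rect [ 0.5821 -0.0077] [0.027 0.006] 17.7 z [0.022 0.025 0.07 ]
top septum 178 px 260.0 210.0 rect [0.5683 0.0131] [0.031 0.031] 43.3 z [0.065 0.069 0.073]
top septum 47 px 204.0 231.0 rect [0.5307 0.1443] [0.077 0.008] 15.0 z [-0.002  0.023  0.027]
top septum 177 px 219.0 224.0 rect [0.5396 0.1042] [0.031 0.031] 43.0 z [0.064 0.069 0.073]
top septum 28 px 262.0 221.0 rect [0.5498 0.0126] [0.013 0.04 ] 6.8 z [0.013 0
[... 3429 characters left out ...]
.042 0.158] 0.9 z [-0.004 -0.001  0.156]
side septum 22 px 150.0 335.0 rect [ 0.3223 -0.4385] [0.005 0.044] 87.4 z [-0.004 -0.001 -0.   ]
side septum 23 px 177.0 334.0 rect [ 0.3972 -0.5132] [0.042 0.165] 13.1 z [-0.004 -0.001  0.09 ]
side septum 19 px 124.0 336.0 rect [ 0.2704 -0.4389] [0.005 0.037] 85.6 z [-0.004 -0.001  0.001]
side white 19 px 15.0 115.0 rect [ 0.1743 -0.473 ] [0.004 0.028] 9.5 z [0.495 0.496 0.496]
side white 183 px 259.0 139.0 rect [0.6364 0.5757] [0.19  0.055] 2.8 z [-0.004  0.001  0.005]
side white 20 px 302.0 156.0 rect [0.7425 0.2677] [0.021 0.013] 83.9 z [0.067 0.071 0.078]
side white 425 px 226.0 269.0 rect [ 0.4848 -0.2601] [0.083 0.162] 2.5 z [0.06  0.063 0.066]
```

View pics/crop1.png

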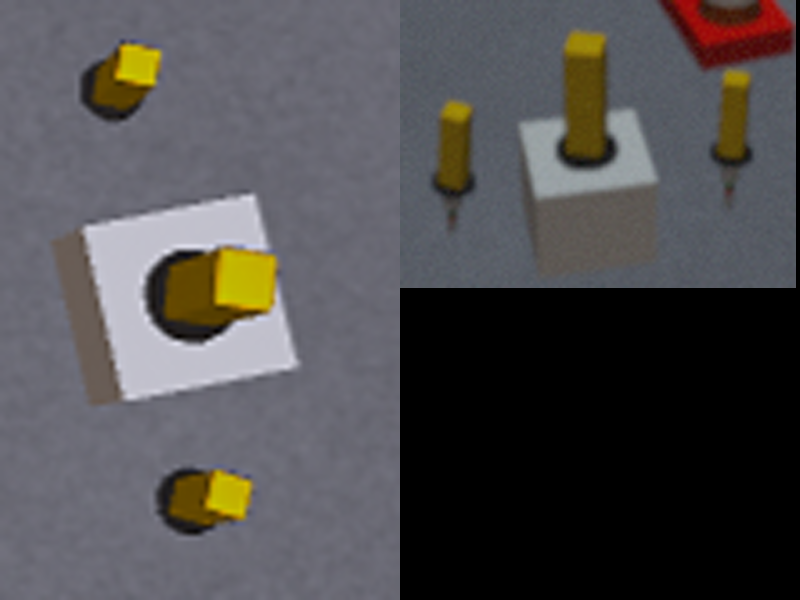

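The crop confirms it: the tester in the stand (crop 245,280) is clearly larger. Its handle measures about 23 mm across and its top is at z=0.150, which is 65+85 mm. The two outside the stand are the smaller size, with 16 mm handles and tops at 0.10. Next I need the handle's yaw and the moves to reach it.

```bash
python3 - <<'E'
from h import *
p,d=load("top",0); H=cv2.cvtColor(p,cv2.COLOR_BGR2HSV); h,s,v=cv2.split(H)
X=cloud("top",d)
m=(h>22)&(h<34)&(s>150)&(X[...,2]>.142)
# supersampled bright yellow top face
c=p[225:260,400:435]; c8=cv2.resize(c,None,fx=8,fy=8,interpolation=cv2.INTER_CUBIC)
hh,ss,vv=cv2.split(cv2.cvtColor(c8,cv2.COLOR_BGR2HSV)); print(np.percentile(v[m],[5,50,95]))
mm=(hh>22)&(hh<34)&(ss>140)&(vv>150)
b=max(blobs(mm,50),key=lambda q:q.sum()); V,U=np.nonzero(b)
o,_=ray("top",0,0)
P=np.array([plane("top",(u+.5)/8-.5+400,(w+.5)/8-.5+225,.15)[:2] for u,w in zip(U,V)],np.float32)
print(cv2.minAreaRect(P), P.mean(0))
# stand top
c=p[220:270,380:435]; c8=cv2.resize(c,None,fx=8,fy=8,interpolation=cv2.INTER_CUBIC)
hh,ss,vv=cv2.split(cv2.cvtColor(c8,cv2.COLOR_BGR2HSV)); b=max(blobs((ss<50)&(vv>150),500),key=lambda q:q.sum()); V,U=np.nonzero(b)
P=np.array([plane("top",(u+.5)/8-.5+380,(w+.5)/8-.5+220,.065)[:2] for u,w in zip(U[::5],V[::5])],np.float32)
print('stand',cv2.minAreaRect(P))
s=telemetry.sense();R=s['ee_rot']
print(R.T@(np.array([.4845,-.2995,.25])-s['position']))
E
```

```text
[187.   194.   199.75]Traceback (most recent call last):
  File "<stdin>", line 11, in <module>
  File "h.py", line 11, in plane
    o,r=ray(n,u,v); return o+r*(z-o[2])/r[2]
        ~~~^^^^^^^
  File "h.py", line 8, in ray
    i=cams.camera_info(n); T=np.array(i['cam_to_world'])
ValueError: time passes only in moves, steps and waits
```

```bash
python3 - <<'E'
s=open('h.py').read()
s=s.replace("def grab","from functools import lru_cache\n@lru_cache\ndef info(n): return cams.camera_info(n)\ndef grab",1)
h,t=s.split("def load"); s=h+"def load"+t.replace("cams.camera_info(n)","info(n)")
open('h.py','w').write(s)
E
python3 - <<'E'
from h import *
p,d=load("top",0)
def fit(u0,u1,v0,v1,f,z):
    c8=cv2.resize(p[v0:v1,u0:u1],None,fx=8,fy=8,interpolation=cv2.INTER_CUBIC)
    b=max(blobs(f(*cv2.split(cv2.cvtColor(c8,cv2.COLOR_BGR2HSV))),50),key=lambda q:q.sum()); V,U=np.nonzero(b)
    P=np.array([plane("top",(u+.5)/8-.5+u0,(w+.5)/8-.5+v0,z)[:2] for u,w in zip(U,V)],np.float32)
    return cv2.minAreaRect(P),P.mean(0)
print(fit(400,435,225,260,lambda h,s,v:(h>22)&(h<34)&(s>140)&(v>150),.15))
print('stand',fit(380,435,220,270,lambda h,s,v:(s<50)&(v>150),.065))
s=telemetry.sense();R=s['ee_rot']
print(R.T@(np.array([.4845,-.2995,.25])-s['position']))
E
```

```text
(((0.48432523012161255, -0.29941242933273315), (0.022906016558408737, 0.02274419739842415), 79.73380279541016), array([ 0.48416743, -0.29936177], dtype=float32))
stand (((0.4843512177467346, -0.30004483461380005), (0.07714472711086273, 0.07709352672100067), 9.304352760314941), array([ 0.48300543, -0.2962632 ], dtype=float32))
[ 0.37957547 -0.07475789  0.00261432]
```

```bash
python3 -m handwheel '[{"claw":6,"dx":3.0,"dy":-0.6},{"dx":4,"dy":-0.8},{"dx":4,"dy":-0.8},{"dx":4,"dy":-0.8},{"dx":4,"dy":-0.8},{"dx":4,"dy":-0.8},{"dx":4,"dy":-0.8},{"dx":4,"dy":-0.8}]'
python3 -m handwheel '[{"dx":4,"dy":-0.8},{"dx":2.96,"dy":-0.47},{"rz":0.117},{"rz":0.117},{"rz":0.117},{"rz":0.117},{"dz":0},{"dz":0}]'
cat > go.py <<'E'
import sys; from h import *
s=telemetry.sense();R=np.array(s['ee_rot']);t=np.array([float(a) for a in sys.argv[1:4]])
print('t',round(s['t'],2),'pos',np.round(s['position'],4),'yaw',np.degrees(np.arctan2(R[1,0],R[0,0])).round(1),'tilt',np.round(R[:2,2],4),'F',np.round(s['contact_force'],2),'w',round(s['grip_width'],4),'cm in tool axes',np.round(100*R.T@(t-s['position']),2))
E
python3 go.py .4844 -.2997 .128
```

```text
t 0.1 pos [ 0.1418 -0.4789  0.2525] yaw 16.5 tilt [-0.0006  0.0019] F [-0.3   0.44 -0.11] w 0.0858 cm in tool axes [37.94 -7.44 12.46]invalid input
invalid input
```

```bash
python3 -m handwheel '[{"claw":6,"dx":3.0,"dy":-0.6,"dz":0,"rx":0,"ry":0,"rz":0},{"claw":6,"dx":4,"dy":-0.8,"dz":0,"rx":0,"ry":0,"rz":0},{"claw":6,"dx":4,"dy":-0.8,"dz":0,"rx":0,"ry":0,"rz":0},{"claw":6,"dx":4,"dy":-0.8,"dz":0,"rx":0,"ry":0,"rz":0},{"claw":6,"dx":4,"dy":-0.8,"dz":0,"rx":0,"ry":0,"rz":0},{"claw":6,"dx":4,"dy":-0.8,"dz":0,"rx":0,"ry":0,"rz":0},{"claw":6,"dx":4,"dy":-0.8,"dz":0,"rx":0,"ry":0,"rz":0},{"claw":6,"dx":4,"dy":-0.8,"dz":0,"rx":0,"ry":0,"rz":0}]'
python3 -m handwheel '[{"claw":6,"dx":4,"dy":-0.8,"dz":0,"rx":0,"ry":0,"rz":0},{"claw":6,"dx":2.96,"dy":-0.47,"dz":0,"rx":0,"ry":0,"rz":0},{"claw":6,"dx":0,"dy":0,"dz":0,"rx":0,"ry":0,"rz":0.117},{"claw":6,"dx":0,"dy":0,"dz":0,"rx":0,"ry":0,"rz":0.117},{"claw":6,"dx":0,"dy":0,"dz":0,"rx":0,"ry":0,"rz":0.117},{"claw":6,"dx":0,"dy":0,"dz":0,"rx":0,"ry":0,"rz":0.117},{"claw":6,"dx":0,"dy":0,"dz":0,"rx":0,"ry":0,"rz":0},{"claw":6,"dx":0,"dy":0,"dz":0,"rx":0,"ry":0,"rz":0}]'
python3 go.py .4844 -.2997 .128
```

```text
t: 0.77
position: [0.4229, -0.3305, 0.2529]
ee_rot: [[0.959, 0.284, -0.001], [0.284, -0.959, 0.0], [-0.001, -0.001, -1.0]]
contact_force: [1.3, -1.8, 1.1]
grip_width: 0.0598
grip_force: 0.0
t: 1.43
position: [0.4845, -0.2999, 0.2528]
ee_rot: [[0.984, -0.176, -0.001], [-0.176, -0.984, 0.001], [-0.001, -0.0, -1.0]]
contact_force: [0.4, 0.5, 0.1]
grip_width: 0.0599
grip_force: 0.0
t 1.43 pos [ 0.4845 -0.2999  0.2528] yaw -10.2 tilt [-0.001   0.0006] F [0.43 0.53 0.12] w 0.0599 cm in tool axes [ 0.   -0.02 12.48]
```

```bash
python3 -m handwheel '[{"claw":6,"dx":0,"dy":0,"dz":3,"rx":0,"ry":0,"rz":0},{"claw":6,"dx":0,"dy":0,"dz":3.5,"rx":0,"ry":0,"rz":0},{"claw":6,"dx":0,"dy":0,"dz":3.5,"rx":0,"ry":0,"rz":0},{"claw":4,"dx":0,"dy":0,"dz":2.4,"rx":0,"ry":0,"rz":0},{"claw":3.2,"dx":0,"dy":0,"dz":0,"rx":0,"ry":0,"rz":0},{"claw":2.8,"dx":0,"dy":0,"dz":0,"rx":0,"ry":0,"rz":0},{"claw":2,"dx":0,"dy":0,"dz":0,"rx":0,"ry":0,"rz":0},{"claw":1.5,"dx":0,"dy":0,"dz":0,"rx":0,"ry":0,"rz":0}]'
python3 -m handwheel '[{"claw":1.5,"dx":0,"dy":0,"dz":0,"rx":0,"ry":0,"rz":0},{"claw":1.5,"dx":0,"dy":0,"dz":0,"rx":0,"ry":0,"rz":0},{"claw":1.5,"dx":0,"dy":0,"dz":0,"rx":0,"ry":0,"rz":0}]'
python3 go.py .4844 -.2997 .128
```

```text
t: 2.1
position: [0.4858, -0.301, 0.1314]
ee_rot: [[0.984, -0.179, 0.003], [-0.179, -0.984, -0.002], [0.003, 0.002, -1.0]]
contact_force: [-1.0, -0.6, -1.9]
grip_width: 0.0233
grip_force: 61.8
t: 2.35
position: [0.4852, -0.3003, 0.1304]
ee_rot: [[0.984, -0.179, 0.002], [-0.179, -0.984, -0.001], [0.002, 0.001, -1.0]]
contact_force: [0.7, -0.5, -2.1]
grip_width: 0.0235
grip_force: 61.8
t 2.35 pos [ 0.4852 -0.3003  0.1304] yaw -10.3 tilt [ 0.0017 -0.0009] F [ 0.67 -0.54 -2.09] w 0.0235 cm in tool axes [-0.09 -0.05  0.23]
```

```bash
python3 -m handwheel '[{"claw":1.5,"dx":0,"dy":0,"dz":-1,"rx":0,"ry":0,"rz":0},{"claw":1.5,"dx":0,"dy":0,"dz":-2.5,"rx":0,"ry":0,"rz":0},{"claw":1.5,"dx":0,"dy":0,"dz":-3,"rx":0,"ry":0,"rz":0},{"claw":1.5,"dx":0,"dy":0,"dz":-2.5,"rx":0,"ry":0,"rz":0},{"claw":1.5,"dx":0,"dy":0,"dz":-1,"rx":0,"ry":0,"rz":0},{"claw":1.5,"dx":0,"dy":0,"dz":0,"rx":0,"ry":0,"rz":0}]'
python3 go.py .5953 -.0788 .2280
```

```text
t: 2.85
position: [0.4864, -0.301, 0.2332]
ee_rot: [[0.984, -0.179, 0.006], [-0.179, -0.984, -0.004], [0.007, 0.003, -1.0]]
contact_force: [-0.1, -0.4, -2.3]
grip_width: 0.0235
grip_force: 62.0
t 2.85 pos [ 0.4864 -0.301   0.2332] yaw -10.3 tilt [ 0.0064 -0.0038] F [-0.14 -0.41 -2.29] w 0.0235 cm in tool axes [  6.73 -23.81   0.51]
```

```bash
python3 -m handwheel '[{"claw":1.5,"dx":0.4,"dy":-1.4,"dz":0,"rx":0,"ry":0,"rz":0},{"claw":1.5,"dx":1,"dy":-3.5,"dz":0,"rx":0,"ry":0,"rz":0},{"claw":1.5,"dx":1,"dy":-3.6,"dz":0,"rx":0,"ry":0,"rz":0},{"claw":1.5,"dx":1,"dy":-3.6,"dz":0,"rx":0,"ry":0,"rz":0},{"claw":1.5,"dx":1,"dy":-3.6,"dz":0,"rx":0,"ry":0,"rz":0},{"claw":1.5,"dx":1,"dy":-3.5,"dz":0,"rx":0,"ry":0,"rz":0},{"claw":1.5,"dx":0.9,"dy":-3.2,"dz":0,"rx":0,"ry":0,"rz":0},{"claw":1.5,"dx":0.43,"dy":-1.4,"dz":0,"rx":0,"ry":0,"rz":0}]'
python3 -m handwheel '[{"claw":1.5,"dx":0,"dy":0,"dz":1,"rx":0,"ry":0,"rz":0},{"claw":1.5,"dx":0,"dy":0,"dz":1,"rx":0,"ry":0,"rz":0},{"claw":1.5,"dx":0,"dy":0,"dz":0,"rx":0,"ry":0,"rz":0},{"claw":1.5,"dx":0,"dy":0,"dz":0,"rx":0,"ry":0,"rz":0}]'
python3 go.py .5953 -.0788 .1984
python3 - <<'E'
from h import *
P=telemetry.sense()['position']
p,d=grab("side",1); u,v=map(int,pix("side",[.5953,-.0788,.1])); print(u,v)
t=np.array(P)-[0,0,.1244]
print('tip pred side',pix("side",t)); 
c=p[v-45:v+45,u-60:u+60]; cv2.imwrite("pics/s1.png",cv2.resize(c,None,fx=6,fy=6,interpolation=2))
E
```

```text
t: 3.52
position: [0.5917, -0.0871, 0.2271]
ee_rot: [[0.989, -0.15, -0.001], [-0.15, -0.989, 0.013], [-0.003, -0.013, -1.0]]
contact_force: [0.1, 0.5, -0.9]
grip_width: 0.0231
grip_force: 62.0
t: 3.85
position: [0.5893, -0.0925, 0.2073]
ee_rot: [[0.987, -0.159, -0.003], [-0.159, -0.987, 0.011], [-0.005, -0.01, -1.0]]
contact_force: [0.6, -0.2, -1.5]
grip_width: 0.0234
grip_force: 61.9
t 3.85 pos [ 0.5893 -0.0925  0.2073] yaw -9.2 tilt [-0.0028  0.011 ] F [ 0.63 -0.16 -1.54] w 0.0234 cm in tool axes [ 0.38 -1.44  0.9 ]
267 202
tip pred side (np.float64(265.068303465331), np.float64(210.60949498200424))
```

View pics/s1.png

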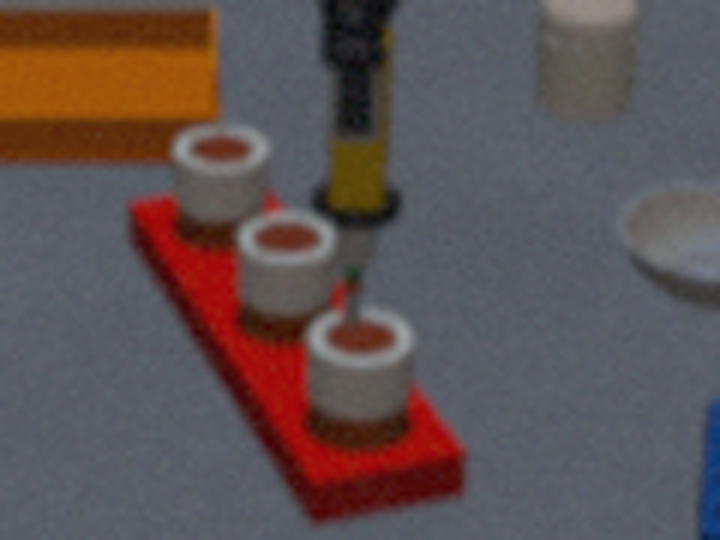

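Side crop: the tester hangs upright at (355,200) and its pin tip is at (352,322), which is where I predicted it. It's still about 14 mm short of the near jar's septum at (362,337). The move was cut short by the speed cap, so I'm adding a tilt correction to the helper.

```bash
cat > go.py <<'E'
# args: x y z yaw_deg reach : tool-axis move (cm, rad) that puts the point `reach` m ahead of the TCP at x y z, tool straight down
import sys; from h import *; from scipy.spatial.transform import Rotation as Q
x,y,z,yaw,L=[float(a) for a in sys.argv[1:6]]
s=telemetry.sense();R=np.array(s['ee_rot']);P=np.array(s['position'])
c,n=np.cos(np.radians(yaw)),np.sin(np.radians(yaw)); G=np.array([[c,n,0],[n,-c,0],[0,0,-1.]])
tcp=np.array([x,y,z+L])
print('t',round(s['t'],2),'pt',np.round(P+R[:,2]*L,4),'F',np.round(s['contact_force'],2),'w',round(s['grip_width'],4),'grip',round(s['grip_force'],1),'move cm',np.round(100*R.T@(tcp-P),2),'turn',np.round(Q.from_matrix(R.T@G).as_rotvec(),4))
E
python3 go.py .5953 -.0788 .074 -10.3 .1244
```

```text
t 3.9 pt [ 0.5899 -0.0913  0.084 ] F [ 0.08 -0.16 -1.84] w 0.0236 grip 61.9 move cm [ 0.3  -1.44  1.01] turn [-0.0105  0.0025  0.0196]
```

```bash
python3 -m handwheel '[{"claw":1.5,"dx":0.15,"dy":-0.7,"dz":0,"rx":-0.01,"ry":0.0025,"rz":0.02},{"claw":1.5,"dx":0.15,"dy":-0.74,"dz":0,"rx":0,"ry":0,"rz":0},{"claw":1.5,"dx":0,"dy":0,"dz":0.4,"rx":0,"ry":0,"rz":0},{"claw":1.5,"dx":0,"dy":0,"dz":0,"rx":0,"ry":0,"rz":0},{"claw":1.5,"dx":0,"dy":0,"dz":0,"rx":0,"ry":0,"rz":0}]'
python3 go.py .5953 -.0788 .074 -10.3 .1244
```

```text
t: 4.32
position: [0.5942, -0.0905, 0.2054]
ee_rot: [[0.988, -0.155, 0.004], [-0.155, -0.988, 0.011], [0.002, -0.011, -1.0]]
contact_force: [-0.5, 0.4, -1.8]
grip_width: 0.0232
grip_force: 61.9
t 4.32 pt [ 0.5947 -0.0891  0.081 ] F [-0.49  0.42 -1.79] w 0.0232 grip 61.9 move cm [-0.07 -1.16  0.71] turn [-0.0112 -0.0018  0.024 ]
```

```bash
python3 -m handwheel '[{"claw":1.5,"dx":0,"dy":0,"dz":0,"rx":0,"ry":0,"rz":0},{"claw":1.5,"dx":0,"dy":0,"dz":0,"rx":0,"ry":0,"rz":0},{"claw":1.5,"dx":0,"dy":0,"dz":0,"rx":0,"ry":0,"rz":0}]' >/dev/null
python3 - <<'E'
from station import telemetry as t
s=t.sense(); print([list(map(lambda a:round(a,3),s[k])) for k in('joint_positions','qvel','effort','torque')])
E
python3 go.py .5953 -.0788 .074 -10.3 .1244
```

```text
[[np.float64(-0.156), np.float64(0.463), np.float64(0.201), np.float64(1.306), np.float64(0.011), np.float64(3.141)], [np.float64(-0.002), np.float64(-0.0), np.float64(0.002), np.float64(-0.002), np.float64(-0.0), np.float64(0.001)], [np.float64(-0.016), np.float64(-48.505), np.float64(25.758), np.float64(-0.018), np.float64(0.041), np.float64(-0.0)], [np.float64(-0.016), np.float64(0.024), np.float64(0.008)]]
t 4.57 pt [ 0.5949 -0.089   0.0812] F [ 0.98 -0.34 -1.67] w 0.0233 grip 61.9 move cm [-0.09 -1.15  0.74] turn [-0.0112 -0.0023  0.0242]
```

Joint 6 is at its limit of 3.14, which explains the shortfall. I'll turn the yaw to about +18°, which is harmless with a round pin.

```bash
python3 -m handwheel '[{"claw":1.5,"dx":0,"dy":0,"dz":0,"rx":0,"ry":0,"rz":-0.1},{"claw":1.5,"dx":0,"dy":0,"dz":0,"rx":0,"ry":0,"rz":-0.12},{"claw":1.5,"dx":0,"dy":0,"dz":0,"rx":0,"ry":0,"rz":-0.12},{"claw":1.5,"dx":0,"dy":0,"dz":0,"rx":0,"ry":0,"rz":-0.12},{"claw":1.5,"dx":0,"dy":0,"dz":0,"rx":0,"ry":0,"rz":0},{"claw":1.5,"dx":0,"dy":0,"dz":0,"rx":0,"ry":0,"rz":0}]' >/dev/null
python3 go.py .5953 -.0788 .074 18 .1244
```

```text
t 5.07 pt [ 0.5949 -0.089   0.0812] F [ 0.15 -0.09 -1.98] w 0.0235 grip 61.9 move cm [ 0.42 -1.07  0.73] turn [-0.009  -0.0071 -0.0128]
```

```bash
python3 -m handwheel '[{"claw":1.5,"dx":0.2,"dy":-0.5,"dz":0,"rx":-0.009,"ry":-0.007,"rz":-0.013},{"claw":1.5,"dx":0.22,"dy":-0.57,"dz":0,"rx":0,"ry":0,"rz":0},{"claw":1.5,"dx":0,"dy":0,"dz":0.4,"rx":0,"ry":0,"rz":0},{"claw":1.5,"dx":0,"dy":0,"dz":0,"rx":0,"ry":0,"rz":0},{"claw":1.5,"dx":0,"dy":0,"dz":0,"rx":0,"ry":0,"rz":0}]' >/dev/null
python3 go.py .5953 -.0788 .069 18 .1244
python3 - <<'E'
from h import *
P=telemetry.sense();t=np.array(P['position'])-[0,0,.1244]
p,d=grab("side",2); u,v=map(int,pix("side",[.5953,-.0788,.069])); print(u,v,pix("side",[.5953,-.0788,.069]),pix("side",t))
c=p[v-25:v+20,u-30:u+30]; cv2.imwrite("pics/s2.png",cv2.resize(c,None,fx=10,fy=10,interpolation=2))
E
```

```text
t 5.48 pt [ 0.5947 -0.0786  0.0767] F [-0.32 -0.3  -2.12] w 0.023 grip 61.9 move cm [0.04 0.03 0.77] turn [-0.0003  0.0009  0.0033]
266 212 (np.float64(266.7430649239313), np.float64(212.27338158397555)) (np.float64(266.63467691428735), np.float64(209.82576289518957))
```

View pics/s2.png

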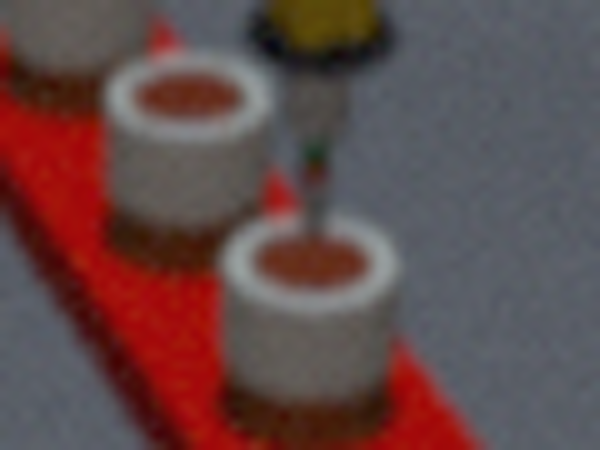

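Pin tip at crop (315,233), directly above the septum centre at (312,262). Pressing in steps while watching the force.

```bash
python3 -m handwheel '[{"claw":1.5,"dx":0,"dy":0.05,"dz":0.4,"rx":0,"ry":0,"rz":0},{"claw":1.5,"dx":0,"dy":0,"dz":0.4,"rx":0,"ry":0,"rz":0},{"claw":1.5,"dx":0,"dy":0,"dz":0.4,"rx":0,"ry":0,"rz":0},{"claw":1.5,"dx":0,"dy":0,"dz":0,"rx":0,"ry":0,"rz":0},{"claw":1.5,"dx":0,"dy":0,"dz":0,"rx":0,"ry":0,"rz":0}]' >/dev/null
python3 go.py .5953 -.079 .069 18 .1244
python3 -m handwheel '[{"claw":1.5,"dx":0,"dy":0,"dz":0.4,"rx":0,"ry":0,"rz":0},{"claw":1.5,"dx":0,"dy":0,"dz":0.3,"rx":0,"ry":0,"rz":0},{"claw":1.5,"dx":0,"dy":0,"dz":0,"rx":0,"ry":0,"rz":0},{"claw":1.5,"dx":0,"dy":0,"dz":0,"rx":0,"ry":0,"rz":0}]' >/dev/null
python3 go.py .5953 -.079 .069 18 .1244;python3 go.py .5953 -.079 .069 18 .1244
```

```text
t 5.95 pt [ 0.5952 -0.0796  0.065 ] F [ 0.41  0.12 -0.67] w 0.0235 grip 62.0 move cm [ 0.03 -0.06 -0.4 ] turn [0.     0.0002 0.0028]
t 6.28 pt [ 0.5955 -0.0796  0.0586] F [-0.42 -0.42  3.24] w 0.0238 grip 62.3 move cm [ 0.01 -0.06 -1.04] turn [ 0.0005 -0.0006  0.0031]
t 6.28 pt [ 0.5955 -0.0796  0.0586] F [-0.42 -0.42  3.24] w 0.0238 grip 62.3 move cm [ 0.01 -0.06 -1.04] turn [ 0.0005 -0.0006  0.0031]
```

```bash
python3 -m handwheel '[{"claw":1.5,"dx":0,"dy":0,"dz":0.25,"rx":0,"ry":0,"rz":0},{"claw":1.5,"dx":0,"dy":0,"dz":0,"rx":0,"ry":0,"rz":0},{"claw":1.5,"dx":0,"dy":0,"dz":0,"rx":0,"ry":0,"rz":0},{"claw":1.5,"dx":0,"dy":0,"dz":0,"rx":0,"ry":0,"rz":0},{"claw":1.5,"dx":0,"dy":0,"dz":0,"rx":0,"ry":0,"rz":0},{"claw":1.5,"dx":0,"dy":0,"dz":0,"rx":0,"ry":0,"rz":0},{"claw":1.5,"dx":0,"dy":0,"dz":0,"rx":0,"ry":0,"rz":0}]' >/dev/null
python3 go.py .5953 -.079 .069 18 .1244
python3 -m handwheel '[{"claw":1.5,"dx":0,"dy":0,"dz":0,"rx":0,"ry":0,"rz":0},{"claw":1.5,"dx":0,"dy":0,"dz":0,"rx":0,"ry":0,"rz":0},{"claw":1.5,"dx":0,"dy":0,"dz":0,"rx":0,"ry":0,"rz":0},{"claw":1.5,"dx":0,"dy":0,"dz":0,"rx":0,"ry":0,"rz":0},{"claw":1.5,"dx":0,"dy":0,"dz":0,"rx":0,"ry":0,"rz":0},{"claw":1.5,"dx":0,"dy":0,"dz":0,"rx":0,"ry":0,"rz":0}]' >/dev/null
python3 go.py .5677 .0130 .082 18 .1244
python3 - <<'E'
from h import *
P=telemetry.sense();t=np.array(P['position'])
p,d=grab("side",3); u,v=map(int,pix("side",[.5953,-.0788,.085]))
c=p[v-20:v+20,u-25:u+25]; cv2.imwrite("pics/s3.png",cv2.resize(c,None,fx=10,fy=10,interpolation=2))
E
```

```text
t 6.87 pt [ 0.5954 -0.0796  0.0558] F [-0.36 -0.63  3.26] w 0.0232 grip 62.5 move cm [ 0.01 -0.06 -1.32] turn [ 0.0004 -0.0003  0.0031]
t 7.37 pt [ 0.5954 -0.0796  0.0557] F [-0.34 -1.02  4.18] w 0.0235 grip 62.5 move cm [ 0.26 -9.65 -2.63] turn [ 0.0003 -0.0003  0.0031]
```

View pics/s3.png

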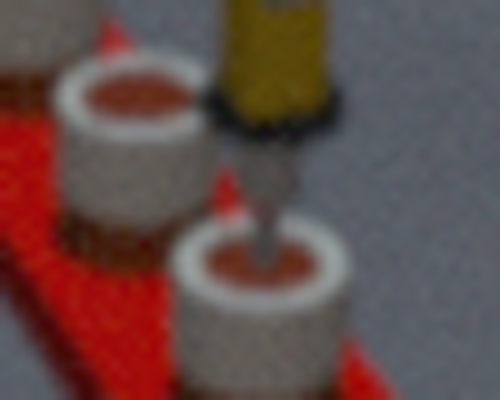

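The near jar is sound: about 6 N at 13 mm of travel, with the green band in, and the pin at crop (265,265) on the septum centre (262,262). Up and on to the middle jar.

```bash
python3 -m handwheel '[{"claw":1.5,"dx":0,"dy":0,"dz":-1,"rx":0,"ry":0,"rz":0},{"claw":1.5,"dx":0,"dy":0,"dz":-1.3,"rx":0,"ry":0,"rz":0},{"claw":1.5,"dx":0,"dy":-1,"dz":-0.4,"rx":0,"ry":0,"rz":0},{"claw":1.5,"dx":0.1,"dy":-2.6,"dz":0,"rx":0,"ry":0,"rz":0},{"claw":1.5,"dx":0.16,"dy":-3,"dz":0,"rx":0,"ry":0,"rz":0},{"claw":1.5,"dx":0,"dy":-2.05,"dz":0,"rx":0,"ry":0,"rz":0},{"claw":1.5,"dx":0,"dy":-1,"dz":0,"rx":0,"ry":0,"rz":0},{"claw":1.5,"dx":0,"dy":0,"dz":0,"rx":0,"ry":0,"rz":0}]' >/dev/null
python3 -m handwheel '[{"claw":1.5,"dx":0,"dy":0,"dz":0,"rx":0,"ry":0,"rz":0},{"claw":1.5,"dx":0,"dy":0,"dz":0,"rx":0,"ry":0,"rz":0}]' >/dev/null
python3 go.py .5677 .0127 .065 18 .1244
```

```text
t 8.25 pt [0.5678 0.0124 0.0825] F [ 0.49 -0.96 -1.73] w 0.0231 grip 62.0 move cm [ 0.   -0.03  1.75] turn [0.0004 0.0002 0.0026]
```

Well aligned. I'll press 10 mm past contact and read the force.

```bash
python3 -m handwheel '[{"claw":1.5,"dx":0,"dy":0,"dz":0.6,"rx":0,"ry":0,"rz":0},{"claw":1.5,"dx":0,"dy":0,"dz":0.5,"rx":0,"ry":0,"rz":0},{"claw":1.5,"dx":0,"dy":0,"dz":0.4,"rx":0,"ry":0,"rz":0},{"claw":1.5,"dx":0,"dy":0,"dz":0.4,"rx":0,"ry":0,"rz":0},{"claw":1.5,"dx":0,"dy":0,"dz":0.44,"rx":0,"ry":0,"rz":0},{"claw":1.5,"dx":0,"dy":0,"dz":0,"rx":0,"ry":0,"rz":0},{"claw":1.5,"dx":0,"dy":0,"dz":0,"rx":0,"ry":0,"rz":0}]' >/dev/null
python3 go.py .5677 .0127 .069 18 .1244
python3 -m handwheel '[{"claw":1.5,"dx":0,"dy":0,"dz":0,"rx":0,"ry":0,"rz":0}]' >/dev/null
python3 go.py .5677 .0127 .069 18 .1244
```

```text
t 8.83 pt [0.5677 0.0125 0.0595] F [-0.87 -1.06  1.42] w 0.0237 grip 62.3 move cm [ 0.01 -0.01 -0.95] turn [ 0.0007 -0.0001  0.0027]
t 8.92 pt [0.5678 0.0127 0.0598] F [-1.13 -1.2   2.27] w 0.0235 grip 62.3 move cm [-0.01  0.01 -0.92] turn [ 0.0006 -0.0005  0.0029]
```

```bash
python3 -m handwheel '[{"claw":1.5,"dx":0,"dy":0,"dz":0.3,"rx":0,"ry":0,"rz":0},{"claw":1.5,"dx":0,"dy":0,"dz":0,"rx":0,"ry":0,"rz":0},{"claw":1.5,"dx":0,"dy":0,"dz":0,"rx":0,"ry":0,"rz":0},{"claw":1.5,"dx":0,"dy":0,"dz":0,"rx":0,"ry":0,"rz":0}]' |grep -E "contact|posi"
python3 -m handwheel '[{"claw":1.5,"dx":0,"dy":0,"dz":0,"rx":0,"ry":0,"rz":0}]' |grep -E "contact|posi"
python3 -m handwheel '[{"claw":1.5,"dx":0,"dy":0,"dz":0,"rx":0,"ry":0,"rz":0}]' |grep -E "contact|posi"
python3 -m handwheel '[{"claw":1.5,"dx":0,"dy":0,"dz":0,"rx":0,"ry":0,"rz":0}]' |grep -E "contact|posi"
```

```text
position: [0.5678, 0.0129, 0.181]
contact_force: [-0.6, -2.1, 2.8]
position: [0.5678, 0.013, 0.181]
contact_force: [-0.2, -1.8, 3.2]
position: [0.5677, 0.013, 0.1809]
contact_force: [0.0, -1.6, 4.7]
position: [0.5677, 0.013, 0.1808]
contact_force: [-0.4, -1.1, 1.8]
```

```bash
python3 - <<'E'
from h import *
p,d=grab("side",4); u,v=map(int,pix("side",[.5678,.0130,.085]))
c=p[v-20:v+20,u-25:u+25]; a=cv2.resize(c,None,fx=10,fy=10,interpolation=2)
q=load("side",3)[0]; u,v=map(int,pix("side",[.5953,-.0788,.085])); b=cv2.resize(q[v-20:v+20,u-15:u+15],None,fx=10,fy=10,interpolation=2)
cv2.imwrite("pics/s4.png",np.hstack([a,b]))
E
```

```text
(no output)
```

View pics/s4.png

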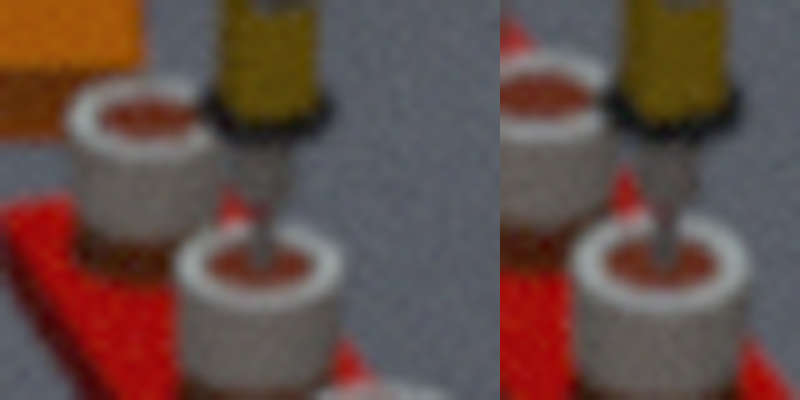

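The middle jar looks sound: the septum isn't visibly sunken (pin on rubber at (262,262)) and the force averages about 5 N at 12.6 mm. On to the far jar, averaging the force readings there.

```bash
python3 -m handwheel '[{"claw":1.5,"dx":0,"dy":0,"dz":-1,"rx":0,"ry":0,"rz":0},{"claw":1.5,"dx":0,"dy":0,"dz":-1.3,"rx":0,"ry":0,"rz":0},{"claw":1.5,"dx":0,"dy":-1,"dz":-0.3,"rx":0,"ry":0,"rz":0},{"claw":1.5,"dx":0,"dy":-2.5,"dz":0,"rx":0,"ry":0,"rz":0},{"claw":1.5,"dx":0.07,"dy":-2.9,"dz":0,"rx":0,"ry":0,"rz":0},{"claw":1.5,"dx":0,"dy":-2.1,"dz":0,"rx":0,"ry":0,"rz":0},{"claw":1.5,"dx":0,"dy":-1,"dz":0,"rx":0,"ry":0,"rz":0},{"claw":1.5,"dx":0,"dy":0,"dz":0,"rx":0,"ry":0,"rz":0}]' >/dev/null
python3 -m handwheel '[{"claw":1.5,"dx":0,"dy":0,"dz":0,"rx":0,"ry":0,"rz":0},{"claw":1.5,"dx":0,"dy":0,"dz":0,"rx":0,"ry":0,"rz":0}]' >/dev/null
python3 go.py .5392 .1037 .0565 18 .1244
```

```text
t 10.38 pt [0.5388 0.103  0.0821] F [-0.23  0.22 -1.08] w 0.0232 grip 62.0 move cm [ 0.06 -0.05  2.56] turn [0.0003 0.0002 0.0028]
```

```bash
python3 -m handwheel '[{"claw":1.5,"dx":0.05,"dy":-0.05,"dz":0.6,"rx":0,"ry":0,"rz":0},{"claw":1.5,"dx":0,"dy":0,"dz":0.6,"rx":0,"ry":0,"rz":0},{"claw":1.5,"dx":0,"dy":0,"dz":0.5,"rx":0,"ry":0,"rz":0},{"claw":1.5,"dx":0,"dy":0,"dz":0.5,"rx":0,"ry":0,"rz":0},{"claw":1.5,"dx":0,"dy":0,"dz":0.4,"rx":0,"ry":0,"rz":0},{"claw":1.5,"dx":0,"dy":0,"dz":0,"rx":0,"ry":0,"rz":0},{"claw":1.5,"dx":0,"dy":0,"dz":0,"rx":0,"ry":0,"rz":0},{"claw":1.5,"dx":0,"dy":0,"dz":0,"rx":0,"ry":0,"rz":0}]' |grep -E "contact|posi"
python3 -m handwheel '[{"claw":1.5,"dx":0,"dy":0,"dz":0,"rx":0,"ry":0,"rz":0}]' |grep -E "contact|posi"
python3 -m handwheel '[{"claw":1.5,"dx":0,"dy":0,"dz":0,"rx":0,"ry":0,"rz":0}]' |grep -E "contact|posi"
python3 -m handwheel '[{"claw":1.5,"dx":0,"dy":0,"dz":0,"rx":0,"ry":0,"rz":0}]' |grep -E "contact|posi"
python3 - <<'E'
from h import *
p,d=grab("side",5); u,v=map(int,pix("side",[.539,.1037,.085]))
a=cv2.resize(p[v-20:v+20,u-20:u+20],None,fx=10,fy=10,interpolation=2)
q=load("side",4)[0]; u,v=map(int,pix("side",[.5678,.0130,.085])); b=cv2.resize(p[v-20:v+20,u-20:u+20],None,fx=10,fy=10,interpolation=2)
cv2.imwrite("pics/s5.png",np.hstack([a,b]))
E
```

```text
position: [0.5391, 0.1039, 0.1811]
contact_force: [0.6, -0.3, 1.2]
position: [0.539, 0.104, 0.181]
contact_force: [-1.0, -1.7, 1.3]
position: [0.5391, 0.1041, 0.181]
contact_force: [-0.4, -0.1, 1.3]
position: [0.5391, 0.1041, 0.1809]
contact_force: [0.6, -1.4, 0.9]
```

View pics/s5.png

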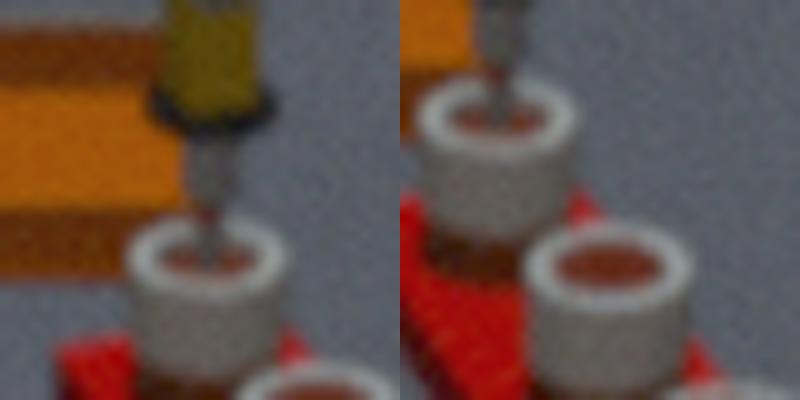

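The far jar gives way: about 3.1 N at 12.5 mm, and its septum is visibly dished (left panel, (208,258)), while the middle jar's is flat (right panel, (610,267)). I'll press to about 25 mm total to get 6 N and hold for over a second.

```bash
python3 -m handwheel '[{"claw":1.5,"dx":0,"dy":0,"dz":0.4,"rx":0,"ry":0,"rz":0},{"claw":1.5,"dx":0,"dy":0,"dz":0.4,"rx":0,"ry":0,"rz":0},{"claw":1.5,"dx":0,"dy":0,"dz":0.3,"rx":0,"ry":0,"rz":0},{"claw":1.5,"dx":0,"dy":0,"dz":0.24,"rx":0,"ry":0,"rz":0},{"claw":1.5,"dx":0,"dy":0,"dz":0,"rx":0,"ry":0,"rz":0},{"claw":1.5,"dx":0,"dy":0,"dz":0,"rx":0,"ry":0,"rz":0}]' |grep -E "contact|posi"
python3 -m handwheel '[{"claw":1.5,"dx":0,"dy":0,"dz":0,"rx":0,"ry":0,"rz":0}]' |grep -E "contact|posi"
python3 -m handwheel '[{"claw":1.5,"dx":0,"dy":0,"dz":0,"rx":0,"ry":0,"rz":0}]' |grep -E "contact|posi"
python3 -m handwheel '[{"claw":1.5,"dx":0,"dy":0,"dz":0,"rx":0,"ry":0,"rz":0}]' |grep -E "contact|posi"
python3 -m handwheel '[{"claw":1.5,"dx":0,"dy":0,"dz":0,"rx":0,"ry":0,"rz":0}]' |grep -E "contact|posi"
```

```text
position: [0.5391, 0.104, 0.1673]
contact_force: [0.1, -3.9, 4.3]
position: [0.5391, 0.104, 0.1675]
contact_force: [0.3, -3.1, 4.5]
position: [0.5391, 0.1041, 0.1675]
contact_force: [-0.2, -2.8, 4.8]
position: [0.5391, 0.1041, 0.1675]
contact_force: [0.7, -3.1, 4.3]
position: [0.5391, 0.1041, 0.1675]
contact_force: [-0.0, -2.3, 3.7]
```

```bash
python3 -m handwheel '[{"claw":1.5,"dx":0,"dy":0,"dz":0,"rx":0,"ry":0,"rz":0},{"claw":1.5,"dx":0,"dy":0,"dz":0,"rx":0,"ry":0,"rz":0},{"claw":1.5,"dx":0,"dy":0,"dz":0,"rx":0,"ry":0,"rz":0},{"claw":1.5,"dx":0,"dy":0,"dz":0,"rx":0,"ry":0,"rz":0},{"claw":1.5,"dx":0,"dy":0,"dz":0,"rx":0,"ry":0,"rz":0},{"claw":1.5,"dx":0,"dy":0,"dz":0,"rx":0,"ry":0,"rz":0},{"claw":1.5,"dx":0,"dy":0,"dz":0,"rx":0,"ry":0,"rz":0},{"claw":1.5,"dx":0,"dy":0,"dz":0,"rx":0,"ry":0,"rz":0}]' |grep -E "contact|posi"
python3 go.py .539 .104 .0431 18 .1244
python3 - <<'E'
from h import *
p,d=grab("side",6); u,v=map(int,pix("side",[.539,.1037,.09]))
a=cv2.resize(p[v-30:v+20,u-20:u+20],None,fx=10,fy=10,interpolation=2)
p,d=grab("top",6); u,v=map(int,pix("top",[.539,.1037,.12]))
b=cv2.resize(p[v-25:v+25,u-20:u+20],None,fx=10,fy=10,interpolation=2)
cv2.imwrite("pics/s6.png",np.hstack([a,b]))
E
```

```text
position: [0.539, 0.1042, 0.1673]
contact_force: [-0.3, -2.5, 3.9]
t 12.85 pt [0.539  0.1042 0.0429] F [-0.32 -2.53  3.87] w 0.0234 grip 62.5 move cm [-0.    0.02 -0.02] turn [ 0.0001 -0.0001  0.0032]
```

View pics/s6.png

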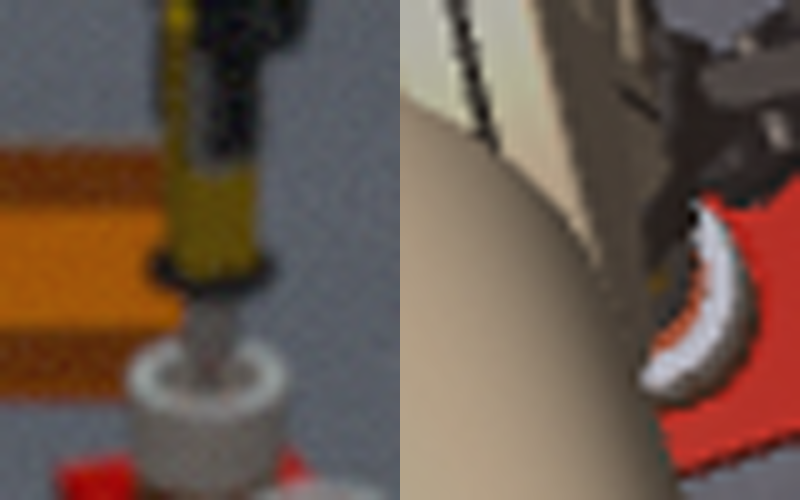

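Side panel: the septum has sunk deep with the pin in its middle (208,380). The force is about 6 N and it's been held over 1.5 s, so the soft jar is tested. Now the tester goes back to the stand.

```bash
python3 -m handwheel '[{"claw":1.5,"dx":0,"dy":0,"dz":-0.7,"rx":0,"ry":0,"rz":0},{"claw":1.5,"dx":0,"dy":0,"dz":-1.5,"rx":0,"ry":0,"rz":0},{"claw":1.5,"dx":0,"dy":0,"dz":-2,"rx":0,"ry":0,"rz":0},{"claw":1.5,"dx":0,"dy":0,"dz":-2,"rx":0,"ry":0,"rz":0},{"claw":1.5,"dx":-0.5,"dy":1,"dz":-1,"rx":0,"ry":0,"rz":0},{"claw":1.5,"dx":-1,"dy":2,"dz":0,"rx":0,"ry":0,"rz":0},{"claw":1.5,"dx":-1.5,"dy":3,"dz":0,"rx":0,"ry":0,"rz":0},{"claw":1.5,"dx":-1.5,"dy":3.2,"dz":0,"rx":0,"ry":0,"rz":0}]' >/dev/null
python3 -m handwheel '[{"claw":1.5,"dx":-1.5,"dy":3.2,"dz":0,"rx":0,"ry":0,"rz":0},{"claw":1.5,"dx":-1.5,"dy":3.2,"dz":0,"rx":0,"ry":0,"rz":0},{"claw":1.5,"dx":-1.5,"dy":3.2,"dz":0,"rx":0,"ry":0,"rz":0},{"claw":1.5,"dx":-1.5,"dy":3.2,"dz":0,"rx":0,"ry":0,"rz":0},{"claw":1.5,"dx":-1.5,"dy":3.2,"dz":0,"rx":0,"ry":0,"rz":0},{"claw":1.5,"dx":-1.5,"dy":3.2,"dz":0,"rx":0,"ry":0,"rz":0},{"claw":1.5,"dx":-1.5,"dy":3.2,"dz":0,"rx":0,"ry":0,"rz":0},{"claw":1.5,"dx":-1,"dy":2,"dz":0,"rx":0,"ry":0,"rz":0}]' >/dev/null
python3 -m handwheel '[{"claw":1.5,"dx":-0.6,"dy":1.2,"dz":0,"rx":0,"ry":0,"rz":0},{"claw":1.5,"dx":0,"dy":0,"dz":0,"rx":0,"ry":0,"rz":0.12},{"claw":1.5,"dx":0,"dy":0,"dz":0,"rx":0,"ry":0,"rz":0.12},{"claw":1.5,"dx":0,"dy":0,"dz":0,"rx":0,"ry":0,"rz":0.12},{"claw":1.5,"dx":0,"dy":0,"dz":0,"rx":0,"ry":0,"rz":0.12},{"claw":1.5,"dx":0,"dy":0,"dz":0,"rx":0,"ry":0,"rz":0},{"claw":1.5,"dx":0,"dy":0,"dz":0,"rx":0,"ry":0,"rz":0}]' >/dev/null
python3 go.py .4852 -.3003 .09 -10.3 .1244
```

```text
t 14.87 pt [ 0.4894 -0.2773  0.1143] F [-0.25  0.51 -0.78] w 0.0233 grip 61.9 move cm [-0.07  2.32  2.43] turn [-0.0013  0.0011  0.0209]
```

```bash
python3 -m handwheel '[{"claw":1.5,"dx":0,"dy":1,"dz":0,"rx":0,"ry":0,"rz":0.02},{"claw":1.5,"dx":0,"dy":1.32,"dz":0,"rx":0,"ry":0,"rz":0},{"claw":1.5,"dx":-0.03,"dy":0,"dz":1,"rx":0,"ry":0,"rz":0},{"claw":1.5,"dx":0,"dy":0,"dz":1.4,"rx":0,"ry":0,"rz":0},{"claw":1.5,"dx":0,"dy":0,"dz":0,"rx":0,"ry":0,"rz":0},{"claw":1.5,"dx":0,"dy":0,"dz":0,"rx":0,"ry":0,"rz":0},{"claw":1.5,"dx":0,"dy":0,"dz":0,"rx":0,"ry":0,"rz":0}]' >/dev/null
python3 go.py .4852 -.3003 .006 -10.3 .1244
python3 - <<'E'
from h import *
P=np.array(telemetry.sense()['position'])
p,d=grab("side",7); t=P-[0,0,.1244]; print(pix("side",t))
u,v=map(int,pix("side",[.4844,-.30,.08]))
H=cv2.resize(p[v-40:v+40,u-30:u+30],None,fx=7,fy=7,interpolation=2)
p,d=grab("top",7);u,v=map(int,pix("top",[.4844,-.30,.08]))
G=cv2.resize(p[v-40:v+40,u-25:u+25],None,fx=7,fy=7,interpolation=2)
cv2.imwrite("pics/s7.png",np.hstack([H,G]))
E
```

```text
t 15.45 pt [ 0.4854 -0.3013  0.0909] F [-0.22 -0.23 -1.73] w 0.0238 grip 61.8 move cm [-0.04 -0.09  8.49] turn [-0.0002  0.0001 -0.0029]
(np.float64(226.71714321113566), np.float64(256.9503762912963))
```

View pics/s7.png

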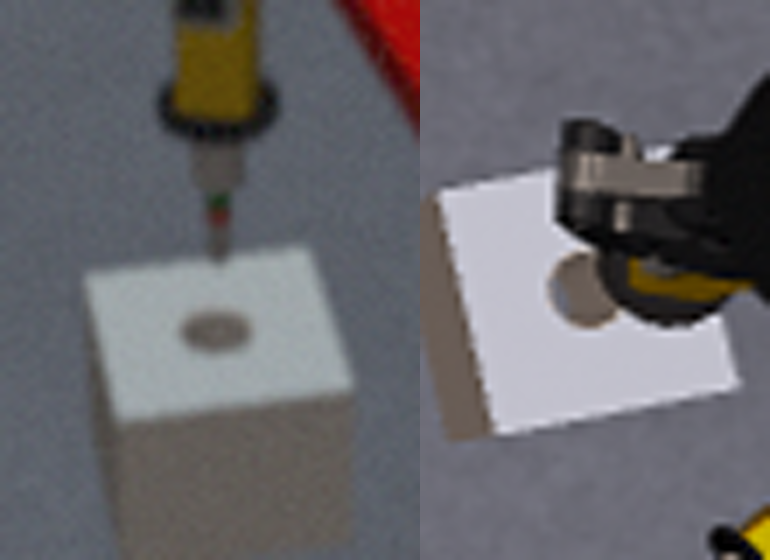

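Side panel: the tip is at (220,255) over the hole at (216,331), within about 1 mm. The hole has 2.5 mm of clearance, so lowering.

```bash
python3 -m handwheel '[{"claw":1.5,"dx":-0.06,"dy":-0.08,"dz":1.5,"rx":0,"ry":0,"rz":0},{"claw":1.5,"dx":0,"dy":0,"dz":2,"rx":0,"ry":0,"rz":0},{"claw":1.5,"dx":0,"dy":0,"dz":1.5,"rx":0,"ry":0,"rz":0},{"claw":1.5,"dx":0,"dy":0,"dz":0,"rx":0,"ry":0,"rz":0},{"claw":1.5,"dx":0,"dy":0,"dz":0.7,"rx":0,"ry":0,"rz":0},{"claw":1.5,"dx":0,"dy":0,"dz":0.7,"rx":0,"ry":0,"rz":0},{"claw":1.5,"dx":0,"dy":0,"dz":0,"rx":0,"ry":0,"rz":0}]' >/dev/null
python3 go.py .4852 -.3003 .006 -10.3 .1244
python3 -m handwheel '[{"claw":1.5,"dx":0,"dy":0,"dz":0.7,"rx":0,"ry":0,"rz":0},{"claw":1.5,"dx":0,"dy":0,"dz":0.6,"rx":0,"ry":0,"rz":0},{"claw":1.5,"dx":0,"dy":0,"dz":0.5,"rx":0,"ry":0,"rz":0},{"claw":1.5,"dx":0,"dy":0,"dz":0,"rx":0,"ry":0,"rz":0},{"claw":1.5,"dx":0,"dy":0,"dz":0,"rx":0,"ry":0,"rz":0}]' >/dev/null
python3 go.py .4852 -.3003 .006 -10.3 .1244
```

```text
t 16.13 pt [ 0.4849 -0.3001  0.0265] F [-0.38  0.43 -1.42] w 0.0235 grip 61.7 move cm [0.03 0.02 2.05] turn [-0.0001  0.0003 -0.0028]
t 16.55 pt [ 0.4847 -0.2999  0.0084] F [ 0.18 -0.66 -1.6 ] w 0.0232 grip 61.8 move cm [0.05 0.02 0.24] turn [-0.0005  0.0009 -0.0029]
```

Going down freely. I'll take the last 2.4 mm, then release slowly and lift clear.

```bash
python3 -m handwheel '[{"claw":1.5,"dx":0,"dy":0,"dz":0.15,"rx":0,"ry":0,"rz":0},{"claw":1.5,"dx":0,"dy":0,"dz":0.1,"rx":0,"ry":0,"rz":0},{"claw":1.5,"dx":0,"dy":0,"dz":0,"rx":0,"ry":0,"rz":0},{"claw":1.5,"dx":0,"dy":0,"dz":0,"rx":0,"ry":0,"rz":0}]' >/dev/null
python3 go.py .4852 -.3003 .006 -10.3 .1244
python3 -m handwheel '[{"claw":2.6,"dx":0,"dy":0,"dz":0,"rx":0,"ry":0,"rz":0},{"claw":3.2,"dx":0,"dy":0,"dz":0,"rx":0,"ry":0,"rz":0},{"claw":4.5,"dx":0,"dy":0,"dz":0,"rx":0,"ry":0,"rz":0},{"claw":6,"dx":0,"dy":0,"dz":0,"rx":0,"ry":0,"rz":0},{"claw":6,"dx":0,"dy":0,"dz":-2,"rx":0,"ry":0,"rz":0},{"claw":6,"dx":0,"dy":0,"dz":-3.5,"rx":0,"ry":0,"rz":0},{"claw":6,"dx":0,"dy":0,"dz":-4,"rx":0,"ry":0,"rz":0},{"claw":6,"dx":0,"dy":0,"dz":-1,"rx":0,"ry":0,"rz":0}]' >/dev/null
python3 go.py .5392 .1037 .235 18 0
python3 - <<'E'
from h import *
p,d=grab("side",8); h,s,v=cv2.split(cv2.cvtColor(p,cv2.COLOR_BGR2HSV)); X=cloud("side",d)
for tag,(q,e) in {'0':load("side",0),'8':(p,d)}.items():
    h,s,v=cv2.split(cv2.cvtColor(q,cv2.COLOR_BGR2HSV)); m=(h>22)&(h<34)&(s>150)&(v>60); m[:, :205]=0; m[:,250:]=0; m[:200]=0; m[300:]=0
    V,U=np.nonzero(m); print(tag,m.sum(),U.mean(),V.mean(),U.min(),U.max(),V.min(),V.max())
E
```

```text
t 16.88 pt [ 0.4852 -0.3002  0.0065] F [-0.01  0.45 -1.88] w 0.0235 grip 61.8 move cm [0.01 0.01 0.05] turn [-0.     -0.0003 -0.0029]
t 17.55 pt [ 0.4874 -0.3016  0.2426] F [ 0.69 -0.89  0.71] w 0.0597 grip 0.0 move cm [ -2.27 -40.8    0.58] turn [ 0.0061 -0.0086 -0.4968]
0 260 226.01923076923077 249.6346153846154 221 231 234 267
8 277 226.50541516245488 249.93862815884478 222 232 234 267
```

The tester is seated: its handle is in the same pixel rows (234–267) as at the start. I'll turn back to yaw 18 and re-measure the soft jar and its dent while the arm is out of the way.

```bash
python3 -m handwheel '[{"claw":6.5,"dx":0,"dy":0,"dz":0,"rx":0.006,"ry":-0.008,"rz":-0.12},{"claw":6.5,"dx":0,"dy":0,"dz":0,"rx":0,"ry":0,"rz":-0.12},{"claw":6.5,"dx":0,"dy":0,"dz":0,"rx":0,"ry":0,"rz":-0.12},{"claw":6.5,"dx":0,"dy":0,"dz":0,"rx":0,"ry":0,"rz":-0.12},{"claw":6.5,"dx":0,"dy":0,"dz":0,"rx":0,"ry":0,"rz":0}]' >/dev/null
python3 - <<'E'
from h import *
p,d=grab("top",9); X=cloud("top",d); h,s,v=cv2.split(cv2.cvtColor(p,cv2.COLOR_BGR2HSV))
for b in blobs((s<50)&(v>140)&(X[...,2]>.055)&(X[...,2]<.085)&(abs(X[...,1])<.2)&(X[...,0]>.4)&(X[...,0]<.7),80):
    c=np.array(cv2.minAreaRect(X[b][:,:2].astype(np.float32))[0]); r=np.hypot(X[...,0]-c[0],X[...,1]-c[1])
    print(c,b.sum(),'septum z centre',X[(r<.006)][:,2].mean().round(4),'rim z',X[b][:,2].mean().round(4))
E
python3 go.py .5392 .1037 .20 18 0
```

```text
[ 0.59513921 -0.07690714] 166 septum z centre 0.0684 rim z 0.0692
[0.56688851 0.01336505] 165 septum z centre 0.0686 rim z 0.0698
[0.53921992 0.10381405] 165 septum z centre 0.0621 rim z 0.0699
t 18.07 pt [ 0.4849 -0.3     0.2352] F [ 0.4  -0.59 -0.27] w 0.0649 grip 0.0 move cm [ 16.95 -37.02   3.77] turn [-0.0093  0.0052 -0.0193]
```

The depth map confirms it: the far jar keeps a 7 mm dent and the others are flat. Heading to it.

```bash
python3 -m handwheel '[{"claw":6.5,"dx":0.8,"dy":-1.6,"dz":0,"rx":-0.009,"ry":0.005,"rz":-0.02},{"claw":6.5,"dx":1.5,"dy":-3.2,"dz":0,"rx":0,"ry":0,"rz":0},{"claw":6.5,"dx":1.5,"dy":-3.4,"dz":0,"rx":0,"ry":0,"rz":0},{"claw":6.5,"dx":1.5,"dy":-3.4,"dz":0,"rx":0,"ry":0,"rz":0},{"claw":6.5,"dx":1.5,"dy":-3.4,"dz":0,"rx":0,"ry":0,"rz":0},{"claw":6.5,"dx":1.5,"dy":-3.4,"dz":0,"rx":0,"ry":0,"rz":0},{"claw":6.5,"dx":1.5,"dy":-3.4,"dz":0,"rx":0,"ry":0,"rz":0},{"claw":6.5,"dx":1.5,"dy":-3.4,"dz":0,"rx":0,"ry":0,"rz":0}]' >/dev/null
python3 -m handwheel '[{"claw":6.5,"dx":1.5,"dy":-3.2,"dz":0,"rx":0,"ry":0,"rz":0},{"claw":6.5,"dx":1.5,"dy":-3.2,"dz":0,"rx":0,"ry":0,"rz":0},{"claw":6.5,"dx":1.5,"dy":-3,"dz":0,"rx":0,"ry":0,"rz":0},{"claw":6.5,"dx":0.8,"dy":-1.6,"dz":0.5,"rx":0,"ry":0,"rz":0},{"claw":6.5,"dx":0,"dy":0,"dz":2,"rx":0,"ry":0,"rz":0},{"claw":6.5,"dx":0,"dy":0,"dz":0,"rx":0,"ry":0,"rz":0},{"claw":6.5,"dx":0,"dy":0,"dz":0,"rx":0,"ry":0,"rz":0}]' >/dev/null
python3 go.py .5392 .1038 .063 18 0
```

```text
t 19.32 pt [0.529  0.0955 0.2096] F [-0.24  1.22  0.29] w 0.065 grip 0.0 move cm [ 1.28 -0.47 14.66] turn [-0.0001  0.0033  0.0019]
```

```bash
python3 -m handwheel '[{"claw":6.5,"dx":0.7,"dy":-0.3,"dz":1,"rx":0,"ry":0,"rz":0},{"claw":6.5,"dx":0.58,"dy":-0.17,"dz":3,"rx":0,"ry":0,"rz":0},{"claw":6.5,"dx":0,"dy":0,"dz":3.5,"rx":0,"ry":0,"rz":0},{"claw":6.5,"dx":0,"dy":0,"dz":2.5,"rx":0,"ry":0,"rz":0},{"claw":6.5,"dx":0,"dy":0,"dz":0,"rx":0,"ry":0,"rz":0},{"claw":6.5,"dx":0,"dy":0,"dz":0,"rx":0,"ry":0,"rz":0}]' >/dev/null
python3 go.py .5392 .1038 .058 18 0
```

```text
t 19.82 pt [0.5403 0.1032 0.11  ] F [-0.41 -0.08  1.3 ] w 0.0651 grip 0.0 move cm [-0.08 -0.09  5.2 ] turn [-0.0002  0.0026  0.0013]
```

```bash
python3 -m handwheel '[{"claw":6.5,"dx":-0.08,"dy":-0.09,"dz":2,"rx":0,"ry":0.003,"rz":0},{"claw":6.5,"dx":0,"dy":0,"dz":2,"rx":0,"ry":0,"rz":0},{"claw":6.5,"dx":0,"dy":0,"dz":1.2,"rx":0,"ry":0,"rz":0},{"claw":6.5,"dx":0,"dy":0,"dz":0,"rx":0,"ry":0,"rz":0},{"claw":5.4,"dx":0,"dy":0,"dz":0,"rx":0,"ry":0,"rz":0},{"claw":5,"dx":0,"dy":0,"dz":0,"rx":0,"ry":0,"rz":0},{"claw":4.6,"dx":0,"dy":0,"dz":0,"rx":0,"ry":0,"rz":0},{"claw":4,"dx":0,"dy":0,"dz":0,"rx":0,"ry":0,"rz":0}]' >/dev/null
python3 -m handwheel '[{"claw":4,"dx":0,"dy":0,"dz":0,"rx":0,"ry":0,"rz":0},{"claw":4,"dx":0,"dy":0,"dz":0,"rx":0,"ry":0,"rz":0},{"claw":4,"dx":0,"dy":0,"dz":0,"rx":0,"ry":0,"rz":0}]' >/dev/null
python3 go.py .5392 .1038 .058 18 0
python3 -m handwheel '[{"claw":4,"dx":0,"dy":0,"dz":-1,"rx":0,"ry":0,"rz":0},{"claw":4,"dx":0,"dy":0,"dz":-2,"rx":0,"ry":0,"rz":0},{"claw":4,"dx":0,"dy":0,"dz":-2.5,"rx":0,"ry":0,"rz":0},{"claw":4,"dx":0,"dy":0,"dz":-1.5,"rx":0,"ry":0,"rz":0},{"claw":4,"dx":0,"dy":0,"dz":0,"rx":0,"ry":0,"rz":0},{"claw":4,"dx":0,"dy":0,"dz":0,"rx":0,"ry":0,"rz":0}]' >/dev/null
python3 go.py .4757 .2855 .13 40 0
```

```text
t 20.73 pt [0.5422 0.1047 0.0617] F [ 0.46 -2.16  6.66] w 0.0466 grip 60.7 move cm [-0.32 -0.01  0.37] turn [ 0.0014 -0.0087  0.0028]
t 21.23 pt [0.5407 0.1048 0.1304] F [-0.42  0.69 -1.53] w 0.0462 grip 62.7 move cm [ -0.53 -19.2    0.03] turn [ 0.0017 -0.0064 -0.3808]
```

```bash
python3 -m handwheel '[{"claw":4,"dx":0,"dy":0,"dz":0,"rx":0,"ry":-0.006,"rz":-0.095},{"claw":4,"dx":0,"dy":0,"dz":0,"rx":0,"ry":0,"rz":-0.095},{"claw":4,"dx":0,"dy":0,"dz":0,"rx":0,"ry":0,"rz":-0.095},{"claw":4,"dx":0,"dy":0,"dz":0,"rx":0,"ry":0,"rz":-0.095},{"claw":4,"dx":0.5,"dy":-1.2,"dz":0,"rx":0,"ry":0,"rz":0},{"claw":4,"dx":0.9,"dy":-2.5,"dz":0,"rx":0,"ry":0,"rz":0},{"claw":4,"dx":1,"dy":-2.7,"dz":0,"rx":0,"ry":0,"rz":0},{"claw":4,"dx":1,"dy":-2.7,"dz":0,"rx":0,"ry":0,"rz":0}]' >/dev/null
python3 -m handwheel '[{"claw":4,"dx":1,"dy":-2.7,"dz":0,"rx":0,"ry":0,"rz":0},{"claw":4,"dx":1,"dy":-2.7,"dz":0,"rx":0,"ry":0,"rz":0},{"claw":4,"dx":0.8,"dy":-2.3,"dz":0,"rx":0,"ry":0,"rz":0},{"claw":4,"dx":0.4,"dy":-1.2,"dz":0,"rx":0,"ry":0,"rz":0},{"claw":4,"dx":0,"dy":0,"dz":0,"rx":0,"ry":0,"rz":0},{"claw":4,"dx":0,"dy":0,"dz":0,"rx":0,"ry":0,"rz":0},{"claw":4,"dx":0,"dy":0,"dz":0,"rx":0,"ry":0,"rz":0}]' >/dev/null
python3 go.py .4757 .2855 .0607 40 0
```

```text
t 22.48 pt [0.4745 0.2841 0.1283] F [ 0.36  0.22 -1.03] w 0.0469 grip 62.7 move cm [ 0.2  -0.03  6.75] turn [-0.0002  0.0041 -0.002 ]
```

```bash
python3 -m handwheel '[{"claw":4,"dx":0.2,"dy":0,"dz":1.5,"rx":0,"ry":0.004,"rz":0},{"claw":4,"dx":0,"dy":0,"dz":2,"rx":0,"ry":0,"rz":0},{"claw":4,"dx":0,"dy":0,"dz":1.5,"rx":0,"ry":0,"rz":0},{"claw":4,"dx":0,"dy":0,"dz":0.8,"rx":0,"ry":0,"rz":0},{"claw":4,"dx":0,"dy":0,"dz":0.4,"rx":0,"ry":0,"rz":0},{"claw":4,"dx":0,"dy":0,"dz":0,"rx":0,"ry":0,"rz":0},{"claw":4,"dx":0,"dy":0,"dz":0,"rx":0,"ry":0,"rz":0}]' >/dev/null
python3 go.py .4757 .2855 .0607 40 0
python3 -m handwheel '[{"claw":4,"dx":0,"dy":0,"dz":0.2,"rx":0,"ry":0,"rz":0},{"claw":4,"dx":0,"dy":0,"dz":0,"rx":0,"ry":0,"rz":0},{"claw":4,"dx":0,"dy":0,"dz":0,"rx":0,"ry":0,"rz":0}]' >/dev/null
python3 go.py .4757 .2855 .0607 40 0
python3 -m handwheel '[{"claw":4,"dx":0,"dy":0,"dz":0.15,"rx":0,"ry":0,"rz":0},{"claw":4,"dx":0,"dy":0,"dz":0,"rx":0,"ry":0,"rz":0},{"claw":4,"dx":0,"dy":0,"dz":0,"rx":0,"ry":0,"rz":0}]' >/dev/null
python3 go.py .4757 .2855 .0607 40 0
```

```text
t 23.07 pt [0.4769 0.2859 0.0673] F [-0.3   0.64 -1.9 ] w 0.0465 grip 62.7 move cm [-0.12 -0.05  0.65] turn [-0.0003 -0.002  -0.0019]
t 23.32 pt [0.4767 0.2864 0.0654] F [ 0.06 -0.48 -2.17] w 0.0464 grip 62.7 move cm [-0.13  0.01  0.47] turn [-0.0003 -0.0025 -0.0008]
t 23.57 pt [0.4762 0.2862 0.0633] F [-0.24  0.04 -1.37] w 0.0464 grip 62.7 move cm [-0.09  0.02  0.26] turn [-0.0005 -0.0013 -0.0007]
```

```bash
python3 -m handwheel '[{"claw":4,"dx":0,"dy":0,"dz":0.15,"rx":0,"ry":0,"rz":0},{"claw":4,"dx":0,"dy":0,"dz":0,"rx":0,"ry":0,"rz":0},{"claw":4,"dx":0,"dy":0,"dz":0,"rx":0,"ry":0,"rz":0}]' >/dev/null
python3 go.py .4757 .2855 .0607 40 0
python3 -m handwheel '[{"claw":4,"dx":0,"dy":0,"dz":0.1,"rx":0,"ry":0,"rz":0},{"claw":4,"dx":0,"dy":0,"dz":0,"rx":0,"ry":0,"rz":0},{"claw":4,"dx":0,"dy":0,"dz":0,"rx":0,"ry":0,"rz":0}]' >/dev/null
python3 go.py .4757 .2855 .0607 40 0
python3 -m handwheel '[{"claw":4,"dx":0,"dy":0,"dz":0.1,"rx":0,"ry":0,"rz":0},{"claw":4,"dx":0,"dy":0,"dz":0,"rx":0,"ry":0,"rz":0},{"claw":4,"dx":0,"dy":0,"dz":0,"rx":0,"ry":0,"rz":0}]' >/dev/null
python3 go.py .4757 .2855 .0607 40 0
```

```text
t 23.82 pt [0.4762 0.2862 0.0616] F [-0.52 -0.15 -1.12] w 0.046 grip 62.7 move cm [-0.08  0.02  0.09] turn [-0.0005 -0.001  -0.0008]
t 24.07 pt [0.4762 0.2862 0.0607] F [-0.38 -0.78 -1.11] w 0.0464 grip 62.7 move cm [-0.09  0.02 -0.  ] turn [-0.0005 -0.0011 -0.0008]
t 24.32 pt [0.4764 0.2863 0.0598] F [ 0.27  0.49 -0.65] w 0.0466 grip 62.8 move cm [-0.1   0.01 -0.09] turn [-0.0004 -0.0016 -0.0008]
```

```bash
python3 -m handwheel '[{"claw":4,"dx":0,"dy":0,"dz":0.1,"rx":0,"ry":0,"rz":0},{"claw":4,"dx":0,"dy":0,"dz":0,"rx":0,"ry":0,"rz":0},{"claw":4,"dx":0,"dy":0,"dz":0,"rx":0,"ry":0,"rz":0}]' |grep -E "posi|contact"
python3 -m handwheel '[{"claw":4,"dx":0,"dy":0,"dz":0,"rx":0,"ry":0,"rz":0}]' |grep -E "posi|contact"
python3 -m handwheel '[{"claw":4,"dx":0,"dy":0,"dz":0,"rx":0,"ry":0,"rz":0}]' |grep -E "posi|contact"
```

```text
position: [0.4764, 0.2863, 0.0597]
contact_force: [-2.0, -1.1, 5.3]
position: [0.4764, 0.2863, 0.0598]
contact_force: [-2.3, -0.7, 4.8]
position: [0.4764, 0.2862, 0.0598]
contact_force: [-3.4, -1.0, 5.8]
```

```bash
python3 -m handwheel '[{"claw":4,"dx":0,"dy":0,"dz":0.1,"rx":0,"ry":0,"rz":0},{"claw":4,"dx":0,"dy":0,"dz":0,"rx":0,"ry":0,"rz":0},{"claw":4,"dx":0,"dy":0,"dz":0,"rx":0,"ry":0,"rz":0}]' |grep -E "posi|contact"
python3 -m handwheel '[{"claw":4,"dx":0,"dy":0,"dz":0,"rx":0,"ry":0,"rz":0}]' |grep -E "posi|contact"
```

```text
position: [0.4764, 0.2863, 0.0597]
contact_force: [-4.0, -2.2, 11.2]
position: [0.4764, 0.2863, 0.0597]
contact_force: [-3.6, -1.1, 11.1]
```

The jar is on the tray floor. I'll ease off, release slowly and rise.

```bash
python3 -m handwheel '[{"claw":4,"dx":0,"dy":0,"dz":-0.15,"rx":0,"ry":0,"rz":0},{"claw":4,"dx":0,"dy":0,"dz":0,"rx":0,"ry":0,"rz":0},{"claw":4.8,"dx":0,"dy":0,"dz":0,"rx":0,"ry":0,"rz":0},{"claw":5,"dx":0,"dy":0,"dz":0,"rx":0,"ry":0,"rz":0},{"claw":5.5,"dx":0,"dy":0,"dz":0,"rx":0,"ry":0,"rz":0},{"claw":6.5,"dx":0,"dy":0,"dz":0,"rx":0,"ry":0,"rz":0},{"claw":6.8,"dx":0,"dy":0,"dz":0,"rx":0,"ry":0,"rz":0},{"claw":6.8,"dx":0,"dy":0,"dz":-1.5,"rx":0,"ry":0,"rz":0}]' |grep -E "contact|width"
python3 -m handwheel '[{"claw":6.8,"dx":0,"dy":0,"dz":-2,"rx":0,"ry":0,"rz":0},{"claw":6.8,"dx":0,"dy":0,"dz":-3,"rx":0,"ry":0,"rz":0},{"claw":6.8,"dx":0,"dy":0,"dz":-4,"rx":0,"ry":0,"rz":0},{"claw":6.8,"dx":0,"dy":0,"dz":-4,"rx":0,"ry":0,"rz":0},{"claw":6.8,"dx":-3,"dy":1,"dz":0,"rx":0,"ry":0,"rz":0},{"claw":6.8,"dx":-4,"dy":1.5,"dz":0,"rx":0,"ry":0,"rz":0},{"claw":6.8,"dx":-4,"dy":1.5,"dz":0,"rx":0,"ry":0,"rz":0},{"claw":6.8,"dx":-4,"dy":1.5,"dz":0,"rx":0,"ry":0,"rz":0}]' |grep -E "posi|contact|width"
python3 -m handwheel '[{"claw":6.8,"dx":0,"dy":3,"dz":0,"rx":0,"ry":0,"rz":0},{"claw":6.8,"dx":0,"dy":4,"dz":0,"rx":0,"ry":0,"rz":0},{"claw":6.8,"dx":0,"dy":4,"dz":0,"rx":0,"ry":0,"rz":0},{"claw":6.8,"dx":0,"dy":4,"dz":0,"rx":0,"ry":0,"rz":0},{"claw":6.8,"dx":0,"dy":4,"dz":0,"rx":0,"ry":0,"rz":0},{"claw":6.8,"dx":0,"dy":3,"dz":0,"rx":0,"ry":0,"rz":0},{"claw":6.8,"dx":0,"dy":0,"dz":0,"rx":0,"ry":0,"rz":0},{"claw":6.8,"dx":0,"dy":0,"dz":0,"rx":0,"ry":0,"rz":0}]' |grep -E "posi|contact|width"
python3 - <<'E'
from h import *
def show(n,tag):
    p,d=grab(n,tag); X=cloud(n,d); h,s,v=cv2.split(cv2.cvtColor(p,cv2.COLOR_BGR2HSV))
    for nm,m in (('white',(s<50)&(v>130)&(X[...,2]>.055)&(X[...,2]<.085)),('yellow',(h>22)&(h<34)&(s>150)&(v>60)&(X[...,2]>.09))):
        for b in blobs(m&(X[...,0]>.35)&(X[...,0]<.7)&(abs(X[...,1])<.45),40):
            r=cv2.minAreaRect(X[b][:,:2].astype(np.float32)); c=r[0]; q=X[b]
            A=np.c_[q[:,:2]-c,np.ones(len(q))]; k=np.linalg.lstsq(A,q[:,2],rcond=None)[0]
            rr=np.hypot(X[...,0]-c[0],X[...,1]-c[1])
            print(n,nm,b.sum(),np.round(c,4),np.round(r[1],3),'z',q[:,2].mean().round(4),'slope',k[:2].round(3),'mid z',X[rr<.006][:,2].mean().round(4))
show("top",10); show("side",10)
E
```

```text
contact_force: [0.2, -0.1, 0.2]
grip_width: 0.0679
position: [0.3971, 0.1493, 0.2041]
contact_force: [0.9, -0.6, 0.5]
grip_width: 0.0682
position: [0.5398, -0.0197, 0.2033]
contact_force: [-1.1, 0.4, -1.0]
grip_width: 0.0679
top white 856 [ 0.4845 -0.2998] [0.076 0.077] z 0.0642 slope [-0.005  0.002] mid z 0.1485
top white 160 [0.4741 0.2868] [0.045 0.043] z 0.0677 slope [-0.008  0.004] mid z 0.0602
top yellow 125 [ 0.486  -0.2978] [0.022 0.022] z 0.1488 slope [0.021 0.005] mid z 0.1489
side white 46 [ 0.5957 -0.0833] [0.038 0.043] z 0.0675 slope [-0.009 -0.009] mid z 0.0667
side white 468 [ 0.4843 -0.3035] [0.075 0.078] z 0.0633 slope [-0.006 -0.005] mid z 0.1442
side yellow 216 [ 0.4856 -0.3044] [0.025 0.02 ] z 0.1276 slope [0.228 1.601] mid z 0.1439
```

The soft jar stands level in the tray at (0.474, 0.287). The tester is seated with its top at z 0.149, and the arm is touching nothing. Handing in.

```bash
python3 -c "
from station import job
print(job.close_job())"
```

```text
the job is handed in; nothing more can be done
None
```

The soft jar was the one in the rack pocket nearest the tray; I tested it (about 6 N, held over a second), put the tester back seated in its stand, set the jar upright in the tray, left the two sound jars in the rack, and handed the job in at about 27 s.

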